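# Tip the coin album over onto its felt pad

## Robot

A 6-joint arm with a two-finger parallel gripper is mounted at the origin on the work surface. World frame = base frame: x ahead of the robot, y to its left, z up, the work surface at z = 0. Lengths are in m, angles in degrees, forces in N, time in s.
With the tool pointing down it reaches from about 0.15 to 0.775 m from the base axis. Payload 6.1 kg.
Tool frame: the origin (TCP) lies midway between the tips of the shut fingers; the grasp point (between the pads) lies 19 mm behind it (arm.grasp_offset is the distance from the TCP to the grasp point, in m); z points along the fingers, y is the direction in which the jaws open and shut (so a half turn about z gives the same grasp; the last joint's range is limited). The gripper opens to 85 mm and grips with 20 to 120 N. Pads are 22 mm wide; open, the fingers measure 114 mm over their backs; the gripper's body (76 mm by 85 mm) begins 54 mm behind the grasp point. The pads swing forward as they close: fully open they stand 13 mm farther back than shut.
Start: joints at [-68.984, 7.208, -2.269, 80.523, 0, 90], TCP at [0.188, -0.49, 0.231] pointing down, gripper open.
Joint ranges: [-155.77, 155.77], [-54.66, 111.73], [-72.52, 77.12], [-102.08, 115.82], [-83.92, 84.16], [-180, 180]. Speed limits (degrees/s): [136.94, 136.94, 172.46, 180, 180, 180].

## Interface

Orientations are given as [roll, pitch, yaw] about the fixed x, y, z axes, in that order (R = Rz(yaw) Ry(pitch) Rx(roll)).
In Python, from cell import arm gives the robot as it stands. The module is installed in compiled form; this text tells all that it offers.
- The arm moves only by the shell command python3 -m handwheel 'ROWS' [OPENING] [FORCE]. ROWS is JSON, one flat list of numbers, 4 for each row, row after row: the shift along the tool's x, y, z in mm, then the turn about the tool's z in rad. In form: [dx, dy, dz, yaw, dx, dy, dz, yaw, ...]. A call has 1 to 10 rows; each row shifts and turns the commanded pose from where the row before left it, along the tool's axes as they then stand; what a row does not reach is not made up. A row lasts 1/12 s, in which the tool goes at most 41.7 mm and 7.16 degrees, less where a joint would pass 70% of its speed; a pose out of reach is approached as far as the arm can. A call is refused whole if a number of a shift passes 41.7 or a number of a turn 0.125, either way. A call with a gripper value outside its range is refused whole. OPENING is the opening, from 0 (shut) to 1 (fully open), set as the call begins (- or left out, the last holds). The fingers move at their own pace and stop on an object; FORCE is the grip in N (left out, the last holds). Time passes only in rows, so rows that do not move let the fingers close. It gives the time, the measured TCP pose, the force and the opening at its end, in the units of the state.
- arm.get_obs(): the state, without advancing time (a new reading comes with each control period).
- arm.capture(name): name is "scene" or "top" or "wrist"; returns the picture (384x512x3 uint8, red, green, blue); there is no depth.
- arm.get_calibration(name): a dict with "fovy" (degrees; the focal length in pixels is half the picture's height over the tangent of half this angle, whatever the lens; pixels are square), "cx", "cy" (the principal point, pixels), "world_from_camera" (4x4, takes a point from camera to world coordinates). Camera axes: x right, y up, looking along -z (the intrinsics and any distortion apply to the point x, -y, -z); pixel columns grow to the right and rows downward; lengths in m; the calibration is good to about 2 mm. The wrist camera is an equidistant fisheye: a pixel r from the principal point sees the ray r / f radians off the axis. A picture is of the moment at which its call begins: read the wrist's pose just before it. get_calibration takes no time and is no camera call; for the wrist camera it gives the pose at the moment of the call.
- arm.job_done(): hands the job in, once; it reports no verdict.
The state is a dict: "clock": time; "joints": joint angles; "joint_velocities": joint speeds; "effort": joint torques, N m; "position": TCP position; "tcp_rot": TCP orientation; "contact_force": force on the tool from outside, world axes, zero at the start; "ft_torque": the same for the moment, N m; "gripper_width": finger opening in m.
Only numpy, scipy, OpenCV 4.12 (cv2) and the standard library are available. Lean on these libraries where they do the work, as an engineer would, in place of code of your own. Each camera call takes 0.05 s, during which the arm holds its last target.

## Task

On the coin dealer's stall, tip the standing red album over where it stands by pushing it high up on its cover, so that it falls flat onto its green felt pad with the coin medallion facing up. Then push the lying album along the felt until its top edge rests snugly against the brass rail at the end of the pad, lying straight and between the pad's white side lines. Only push with the fingers, never lift or carry the album, and leave the blue album standing and the other goods where they are.

Things in the scene. Friction and masses are not known exactly. Their poses are not given: they have to be found in the camera images.
- red_album: the red coin album, a rigid block 36 mm thick (its x) x 110 mm wide (its y) x 150 mm tall (its z), about 0.35 kg, loose, standing upright on the near end of the green pad. Origin at the centre of its underside; z up while standing. Its cover with a round silver and brass medallion faces -x (towards the robot); pushed over towards its +x it tips about its lower +x edge and then lies with its z along the pad's +x and the cover up
- red_album_center (a point): centre of the red album (75 mm above the origin, along its z)
- red_album_top (a point): centre of the red album's top face (150 mm along its z); this face must meet the brass rail
- red_album_foot (a point): middle of the red album's lower far edge, about which it tips (18 mm along its x from the origin)
- green_pad: the green felt pad, fixed, flush with the table, with thin white border lines; 230 mm long (its x, from -135 to +95 mm) x 170 mm wide (its y). Origin on the table surface in the middle of the width; its x points from the standing album to the brass rail, z up. The album stands with its centre about 98 to 118 mm on the -x side of the origin, nearly square to the pad (within 0.08 rad), and once tipped leaves a gap of about 20 to 60 mm to the rail
- green_pad_stop (a point): middle of the near face of the fixed brass rail at the +x end of the green pad (95 mm from the pad's origin, 7 mm above the table); the rail is 170 mm long across the pad, 14 mm high and 10 mm thick
- blue_album: a blue album of the same size standing on the near end of the grey pad: to be left standing. Origin at the centre of its underside, z up
- grey_pad: a grey felt pad with brass rail, same sizes and frame as the green one, fixed; not to be used
- card_bundle_a_center (a point): centre of a bundle of white coin cards, 50 x 50 x 54 mm tall, loose; bystander
- card_bundle_b_center (a point): centre of a bundle of white coin cards, 50 x 50 x 36 mm tall, loose; bystander
- coin_tube_center (a point): centre of a blue coin tube, 30 mm across, 70 mm tall, standing loose between the two pads; bystander
- loupe: a black loupe, 36 mm across, 40 mm tall, loose, origin under its centre; bystander
- coin_dish: a glass dish of coins, 100 mm across, 30 mm tall, loose, origin under its centre; bystander
- watch_box: a dark wooden watch box, 80 x 60 x 35 mm, loose, origin under its centre; bystander
Things that resemble listed ones, but are neither listed nor needed, are in the scene too. Leave any turquoise look-alike of the red_album alone.

How it is judged:
By the outcome, as a careful person would: the job done as asked, in the order asked, and still so for the second after the job is handed in, with the robot touching nothing.
It also fails if it takes over 58 s, if anything falls off the work surface, if the arm or the gripper's body presses on something with over 40 N, if the wrist force passes 120 N, or if a joint passes its speed limit or range.

## Working session

There is one attempt and no reset: what is moved stays moved. The work goes in short steps, Python scripts to look and compute and a shell command to move; the robot and the scene stay as the last step left them, time stands still between calls to the robot, and variables do not carry over. Pictures are saved under pics/ and viewed, and the job is handed in when it is done.

```bash
mkdir -p pics
python3 - <<'E'
from cell import arm
import cv2
for n in ("scene","top"):
    im=arm.capture(n); cv2.imwrite(f"pics/{n}0.png",cv2.resize(im[:,:,::-1],(768,576),interpolation=cv2.INTER_CUBIC))
    c=arm.get_calibration(n); print(n,c)
o=arm.get_obs();print(o)
E
```

```text
scene {'fovy': 56.31505097339231, 'cx': 253.453773757141, 'cy': 193.07010355139434, 'world_from_camera': array([[-0.12822608, -0.81146777,  0.57015624,  1.07047349],
       [ 0.99164199, -0.09662235,  0.08550016,  0.080884  ],
       [-0.01429079,  0.57635422,  0.81707502,  0.88830489],
       [ 0.        ,  0.        ,  0.        ,  1.        ]])}
top {'fovy': 44.01133331386052, 'cx': 262.38870154136424, 'cy': 198.49205550706913, 'world_from_camera': array([[-0.01422131,  0.99716493, -0.07389091,  0.43387433],
       [-0.99989116, -0.01389199,  0.00496892, -0.02448775],
       [ 0.00392834,  0.07395353,  0.99725395,  1.50221092],
       [ 0.        ,  0.        ,  0.        ,  1.        ]])}
{'clock': 0.1, 'joints': array([-6.89843993e+01,  7.23756706e+00, -2.32147460e+00,  8.05240629e+01,
       -3.31319028e-04,  8.99994892e+01]), 'joint_velocities': array([ 0.1300195 , -0.08918463,  0.14231493, -0.0582989 ,  0.06724652,
       -0.02567566]), 'effort': array([ 1.70153030e-04, -4.36902523e+01,  3.53605592e+01,  1.36758512e-02,
       -1.71877268e-04, -2.33115253e-05]), 'position': array([ 0.18813945, -0.4897262 ,  0.23060176]), 'tcp_rot': array([-1.79916895e+02,  3.30577850e-04,  2.10161120e+01]), 'contact_force': array([-0.51149504,  0.10714032, -0.86324364]), 'ft_torque': array([ 0.03512231, -0.02173202, -0.00906034]), 'gripper_width': 0.08558214580940757}
```

View pics/scene0.png

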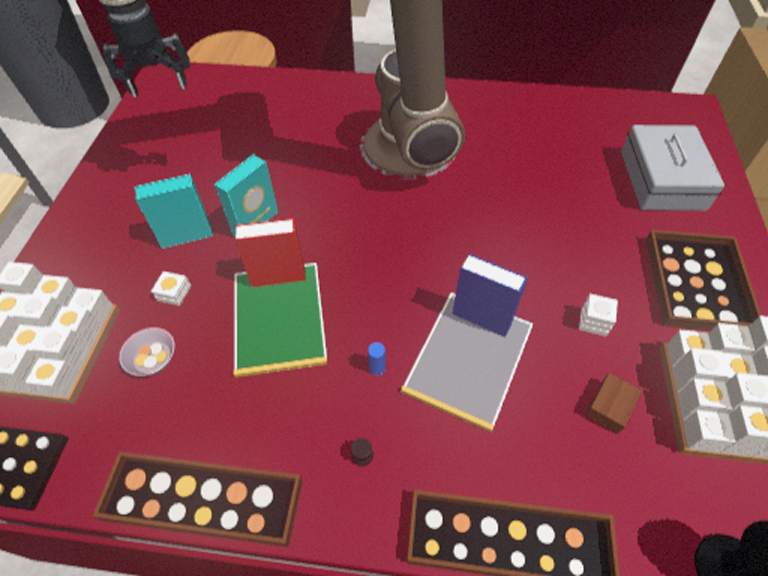

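View pics/top0.png

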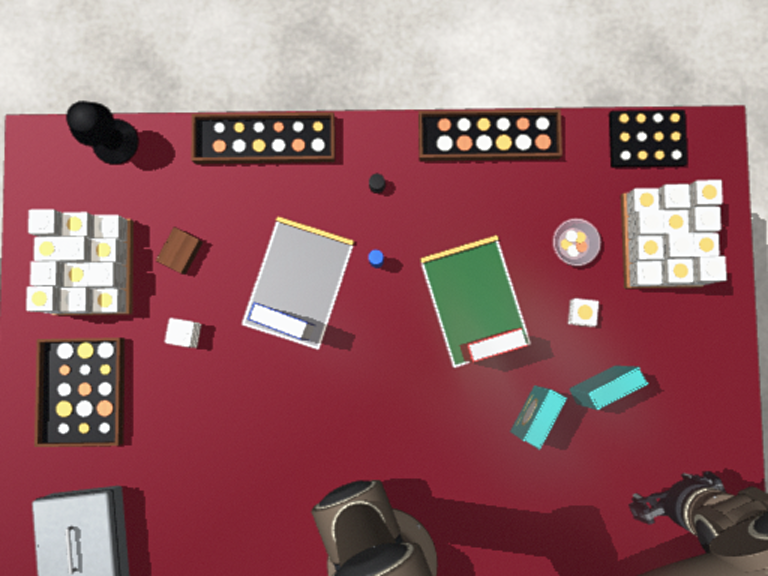

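The red album stands at about (497,345) in the 1.5x top view, with two turquoise look-alikes behind it. I'll enlarge that area to measure.

Run:
```python
from cell import arm
import cv2
im=arm.capture("top")[:,:,::-1]
cv2.imwrite("pics/t1.png",cv2.resize(im[150:250,270:365],None,fx=6,fy=6,interpolation=cv2.INTER_CUBIC))
cv2.imwrite("pics/t2.png",cv2.resize(im[215:315,320:445],None,fx=6,fy=6,interpolation=cv2.INTER_CUBIC))
im=arm.capture("scene")[:,:,::-1]
cv2.imwrite("pics/s1.png",cv2.resize(im[95:255,80:230],None,fx=3.7,fy=3.7,interpolation=cv2.INTER_CUBIC)[:600])
```

```text
(no output)
```

View pics/t1.png

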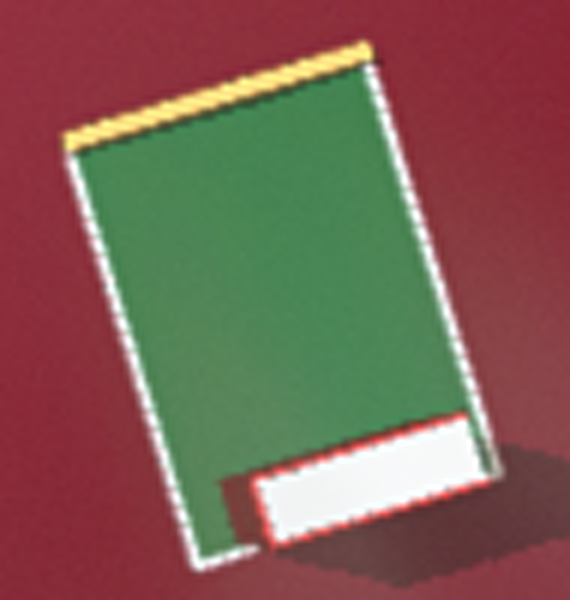

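View pics/t2.png

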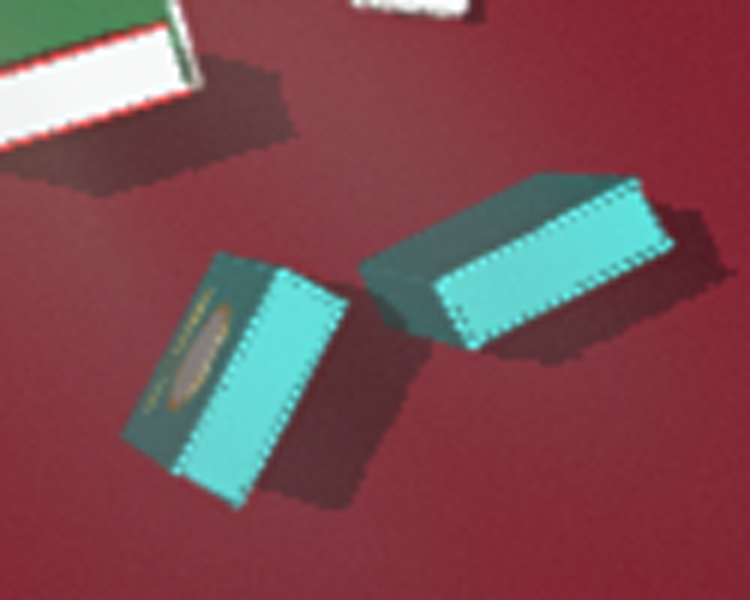

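View pics/s1.png

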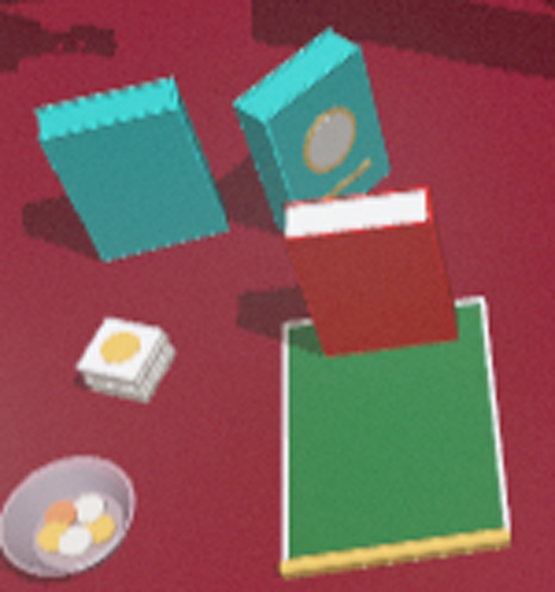

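```bash
cat > h.py <<'E'
import numpy as np
from cell import arm
def ray(n,u,v,z):
    c=arm.get_calibration(n); f=192/np.tan(np.radians(c["fovy"]/2)); M=c["world_from_camera"]
    d=M[:3,:3]@np.array([(u-c["cx"])/f,-(v-c["cy"])/f,-1]); o=M[:3,3]
    return (o+d*(z-o[2])/d[2])[:2]
def crop(n,pts,z,s,ox,oy):
    return np.array([ray(n,(u+.5)/s-.5+ox,(v+.5)/s-.5+oy,z) for u,v in pts])
E
python3 - <<'E'
from h import *
np.set_printoptions(precision=4,suppress=True)
P=crop("top",[(195,572),(500,478)],0,6,270,150); R=crop("top",[(63,135),(372,42)],.014,6,270,150)
print("pad",P,"rail far",R)
a=crop("top",[(253,478),(468,412),(492,482),(270,548)],.15,6,270,150);print("red top",a,a.mean(0))
b=crop("top",[(222,478),(235,545)],0,6,270,150);print("red base left",b)
s=crop("scene",[(288,207),(428,190),(430,220),(289,238)],.15,3.7,80,95);print("red top scene",s,s.mean(0))
s=crop("scene",[(327,356),(458,342)],0,3.7,80,95);print("red foot scene",s,s.mean(0))
s=crop("scene",[(485,298),(283,322)],0,3.7,80,95);print("pad near scene",s,s.mean(0))
s=crop("scene",[(281,565),(510,530)],.014,3.7,80,95);print("rail top near scene",s)
print(crop("top",[(283,268),(348,302),(240,508),(178,472)],.15,6,320,215))
print(crop("top",[(635,180),(672,243),(472,350),(437,283)],.15,6,320,215))
pn=P.mean(0); rf=R.mean(0); d=rf-pn; print(np.linalg.norm(d),"expect .240"); x=d/np.linalg.norm(d)
e=P[0]-P[1];e2=R[0]-R[1];print("yaw",np.degrees(np.arctan2(x[1],x[0])),[np.degrees(np.arctan2(-q[0],q[1])) for q in (e,e2)],np.linalg.norm(e))
E
```

```text
pad [[ 0.3969 -0.1549]
 [ 0.4438 -0.3164]] rail far [[ 0.6269 -0.0889]
 [ 0.674  -0.2527]]
red top [[ 0.4445 -0.1702]
 [ 0.4743 -0.273 ]
 [ 0.441  -0.2834]
 [ 0.4113 -0.1775]] [ 0.4428 -0.2261]
red base left [[ 0.4459 -0.1701]
 [ 0.4107 -0.1762]]
red top scene [[ 0.4442 -0.2781]
 [ 0.4153 -0.1777]
 [ 0.4445 -0.1697]
 [ 0.4737 -0.2688]] [ 0.4444 -0.2236]
red foot scene [[ 0.4733 -0.2725]
 [ 0.4464 -0.1677]] [ 0.4598 -0.2201]
pad near scene [[ 0.3982 -0.1545]
 [ 0.4433 -0.3188]] [ 0.4207 -0.2367]
rail top near scene [[ 0.67   -0.2507]
 [ 0.6214 -0.0894]]
[[ 0.3576 -0.3241]
 [ 0.3412 -0.3542]
 [ 0.2462 -0.3005]
 [ 0.2633 -0.2719]]
[[ 0.3965 -0.4919]
 [ 0.3666 -0.5082]
 [ 0.318  -0.4119]
 [ 0.3495 -0.3965]]
0.23909177863046796 expect .240
yaw 15.740916059120485 [np.float64(16.20159664271734), np.float64(16.05552478629127)] 0.16825185488434585
```

```bash
python3 -m handwheel '[0,0,0,0.089, 28,-20.5,0,0, 28,-20.5,0,0, 28,-20.5,0,0, 28,-20.5,0,0, 28,-20.5,0,0, 28,-20.5,0,0, 28,-20.5,0,0, 28,-20.5,0,0, 29,-20.5,0,0]' 0.6 20
python3 -m handwheel '[0,0,0,0, 0,0,0,0]'
python3 - <<'E'
from h import *
import cv2
c=arm.get_calibration("wrist");print(c["world_from_camera"].round(3)); print(arm.get_obs()["position"])
cv2.imwrite("pics/w1.png",arm.capture("wrist")[:,:,::-1])
cv2.imwrite("pics/sc1.png",cv2.resize(arm.capture("scene")[60:260,60:260,::-1],(600,600),interpolation=cv2.INTER_CUBIC))
E
```

```text
clock: 1.03
position: [0.3815, -0.2417, 0.2313]
tcp_rot: [180.0, -0.0, 15.9]
contact_force: [0.4, -1.3, 0.1]
gripper_width: 0.0512
clock: 1.2
position: [0.3818, -0.2419, 0.2311]
tcp_rot: [-180.0, 0.0, 16.1]
contact_force: [0.8, 0.7, -0.1]
gripper_width: 0.0516
[[ 0.277  0.927  0.253  0.445]
 [-0.961  0.267  0.074 -0.223]
 [ 0.001 -0.264  0.965  0.374]
 [ 0.     0.     0.     1.   ]]
[ 0.38178751 -0.24187508  0.23114999]
```

View pics/w1.png

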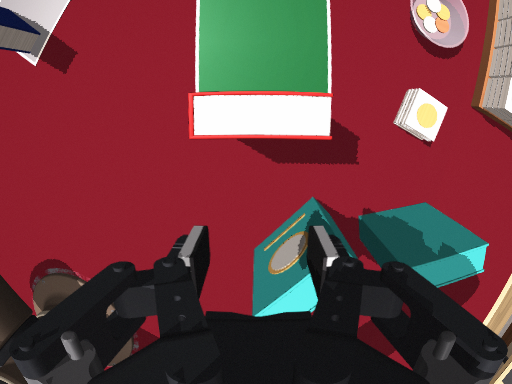

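View pics/sc1.png

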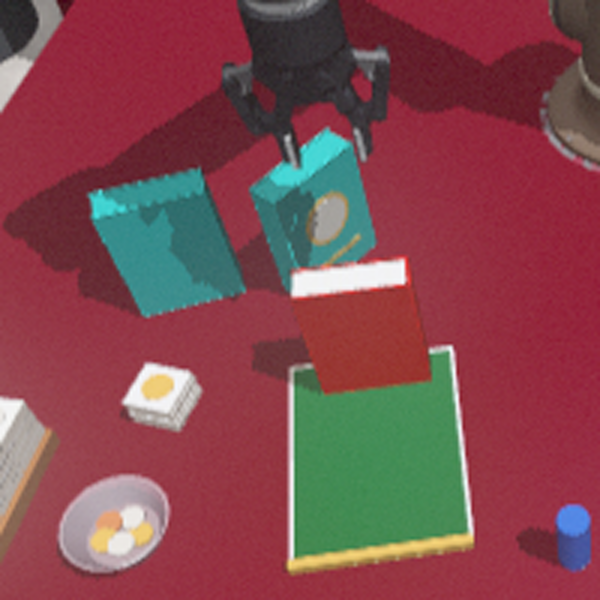

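Wrist view: the red album's top spans columns 190–331, centred about 260, and lines up with the fingers (centre about 263). Next I descend behind it.

```bash
python3 -m handwheel '[8,0,0,0, 8,0,20,0, 0,0,30,0, 0,0,30,0, 0,0,25,0, 0,0,12,0, 0,0,0,0]'
python3 -m handwheel '[5,0,0,0, 5,0,0,0, 5,0,0,0, 5,0,0,0, 5,0,0,0, 0,0,0,0]'
python3 - <<'E'
from h import *
import cv2
print(arm.get_obs()["contact_force"])
a=arm.capture("wrist")[:,:,::-1]
b=cv2.resize(arm.capture("scene")[100:228,60:210,::-1],(450,384),interpolation=cv2.INTER_CUBIC)
cv2.imwrite("pics/w2.png",cv2.resize(cv2.hconcat([a,b]),(800,320)))
E
```

```text
clock: 1.88
position: [0.3943, -0.2388, 0.1111]
tcp_rot: [-179.8, 0.2, 15.8]
contact_force: [-0.3, 0.5, -0.1]
gripper_width: 0.051
clock: 2.38
position: [0.4218, -0.232, 0.1148]
tcp_rot: [180.0, -0.1, 16.0]
contact_force: [-1.5, -1.6, -1.1]
gripper_width: 0.0513
[-1.53154028 -1.63417939 -1.08784144]
```

View pics/w2.png

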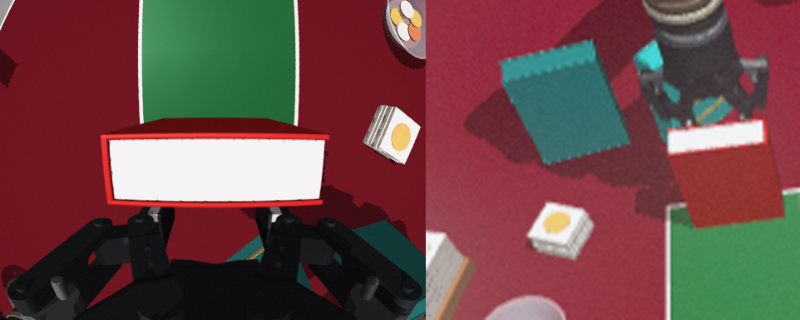

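Fingers are at the cover, high up and centred; pushing on slowly.

```bash
python3 -m handwheel '[4,0,0,0, 4,0,0,0, 4,0,0,0, 4,0,0,0, 4,0,0,0, 4,0,0,0]'
python3 - <<'E'
from h import *
import cv2
a=arm.capture("wrist")[:,:,::-1]
b=cv2.resize(arm.capture("scene")[100:228,60:210,::-1],(450,384),interpolation=cv2.INTER_CUBIC)
cv2.imwrite("pics/w3.png",cv2.resize(cv2.hconcat([a,b]),(800,320)))
E
```

```text
clock: 2.98
position: [0.444, -0.2253, 0.1143]
tcp_rot: [-180.0, -0.0, 15.9]
contact_force: [-0.1, -0.0, -0.2]
gripper_width: 0.0513
```

View pics/w3.png

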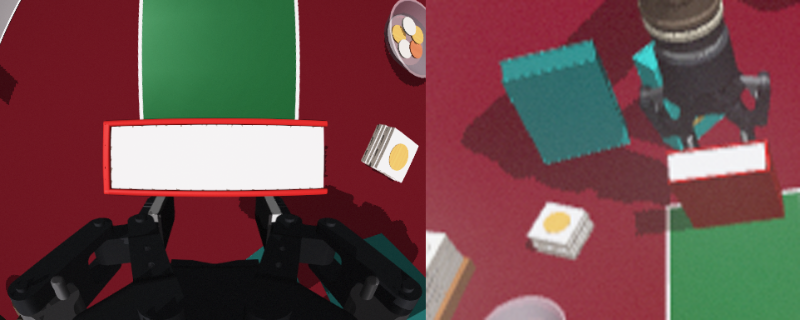

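The album is tilting with its foot in place. Continuing.

```bash
python3 -m handwheel '[4,0,0,0, 4,0,0,0, 4,0,0,0, 4,0,0,0, 4,0,0,0, 4,0,0,0, 4,0,0,0, 0,0,0,0, 0,0,0,0, 0,0,0,0]'
python3 - <<'E'
from h import *
import cv2
a=arm.capture("wrist")[:,:,::-1]
b=cv2.resize(arm.capture("scene")[100:260,60:247,::-1],(450,384),interpolation=cv2.INTER_CUBIC)
cv2.imwrite("pics/w4.png",cv2.resize(cv2.hconcat([a,b]),(800,320)))
E
```

```text
clock: 3.92
position: [0.4703, -0.2177, 0.1143]
tcp_rot: [-180.0, 0.0, 15.9]
contact_force: [0.3, 0.2, -0.2]
gripper_width: 0.0512
```

View pics/w4.png

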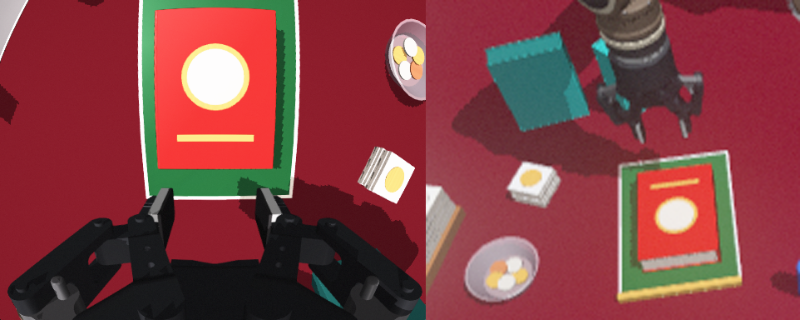

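It lies flat with the medallion up. I'll retreat and measure its pose.

```bash
python3 -m handwheel '[-12,0,0,0, -12,0,0,0, -12,0,0,0, -8,0,0,0, 0,0,0,0]'
python3 - <<'E'
from h import *
import cv2
cv2.imwrite("pics/t5.png",cv2.resize(arm.capture("top")[150:250,270:365,::-1],None,fx=6,fy=6,interpolation=cv2.INTER_CUBIC))
cv2.imwrite("pics/s5.png",cv2.resize(arm.capture("scene")[165:265,140:230,::-1],None,fx=6,fy=6,interpolation=cv2.INTER_CUBIC))
E
```

```text
clock: 4.43
position: [0.426, -0.2302, 0.1145]
tcp_rot: [-180.0, 0.0, 15.8]
contact_force: [0.4, -0.4, -0.1]
gripper_width: 0.0514
```

View pics/t5.png

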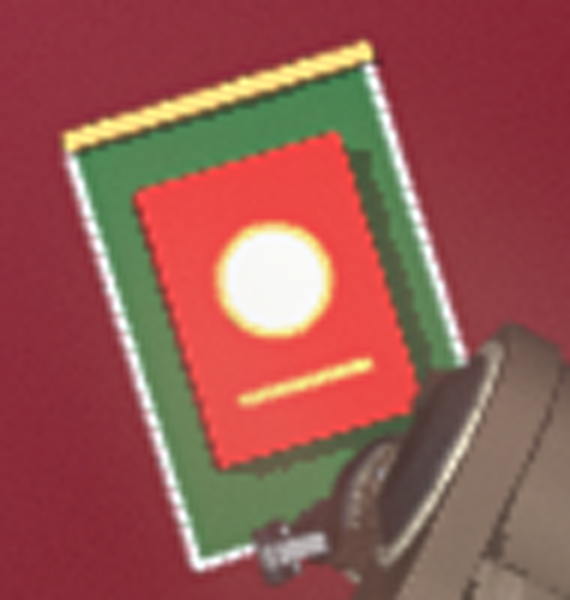

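View pics/s5.png

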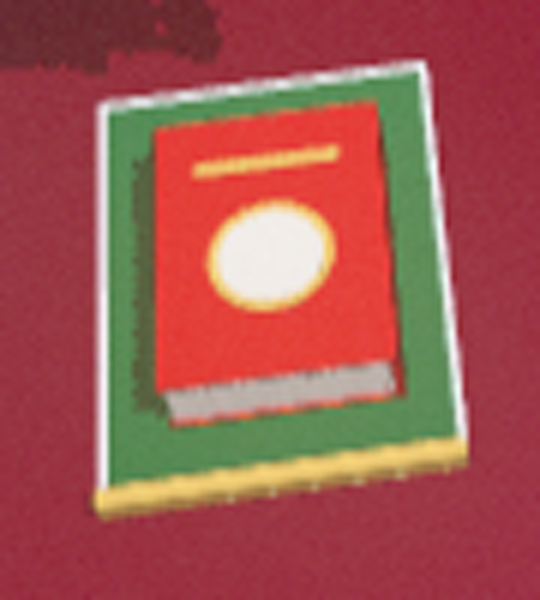

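```bash
cat >> h.py <<'E'
def topad(q):
    y=np.radians(16); r=np.asarray(q)-np.array([.550,-.198]); return np.c_[r@[np.cos(y),np.sin(y)],r@[-np.sin(y),np.cos(y)]]*1e3
E
python3 - <<'E'
from h import *
np.set_printoptions(precision=1,suppress=True)
a=crop("top",[(134,194),(338,132),(420,408),(218,470)],.036,6,270,150)
print("album top cam: TL TR BR BL",topad(a),topad(a).mean(0))
r=crop("top",[(72,155),(372,66)],0.0,6,270,150);print("rail-line corners",topad(r))
r=crop("top",[(63,135),(372,42)],.014,6,270,150);print("rail far",topad(r))
a=crop("scene",[(157,130),(378,102),(395,362),(158,388)],.036,6,140,165)
print("scene",topad(a),topad(a).mean(0))
r=crop("scene",[(95,490),(467,440)],.014,6,140,165);print("rail near scene",topad(r))
print(topad(crop("scene",[(172,426),(403,396)],0,6,140,165)))
e=topad(arm.get_obs()["position"][:2][None]);print("tcp",e)
E
```

```text
album top cam: TL TR BR BL [[ 61.5  59.2]
 [ 61.8 -51.5]
 [-86.8 -49.2]
 [-87.2  59.7]] [-12.7   4.5]
rail-line corners [[ 94.   81.1]
 [ 93.4 -85.6]]
rail far [[104.   83.7]
 [104.2 -86.8]]
scene [[-85.1 -49.8]
 [-84.8  59.3]
 [ 65.5  56.7]
 [ 62.  -50.8]] [-10.6   3.8]
rail near scene [[ 97.5 -84.2]
 [ 98.6  84.5]]
[[ 61.8 -52. ]
 [ 62.9  56.2]]
tcp [[-126.4    2.8]]
```

Gap to the rail is about 33 mm, the album lies straight, its foot face is at −87 mm and it is 4 mm off centre. I'll lower the fingers behind it.

```bash
python3 -m handwheel '[0,-1,30,0, 0,0,30,0, 0,0,25,0, 0,0,15,0, 0,0,0,0]'
python3 -m handwheel '[6,0,0,0, 6,0,0,0, 5,0,0,0, 4,0,0,0, 3,0,0,0, 3,0,0,0, 0,0,0,0]'
python3 - <<'E'
from h import *
import cv2
a=arm.capture("wrist")[:,:,::-1]
b=cv2.resize(arm.capture("scene")[100:260,60:247,::-1],(450,384),interpolation=cv2.INTER_CUBIC)
cv2.imwrite("pics/w6.png",cv2.resize(cv2.hconcat([a,b]),(800,320)))
print(topad(arm.get_obs()["position"][:2][None]))
E
```

```text
clock: 4.95
position: [0.4259, -0.2276, 0.011]
tcp_rot: [-179.8, 0.2, 15.9]
contact_force: [-0.9, -0.5, -0.0]
gripper_width: 0.0511
clock: 5.53
position: [0.4546, -0.2214, 0.0147]
tcp_rot: [180.0, -0.0, 15.9]
contact_force: [-0.1, -0.6, -0.3]
gripper_width: 0.0513
[[-98.86673245   4.03334255]]
```

View pics/w6.png

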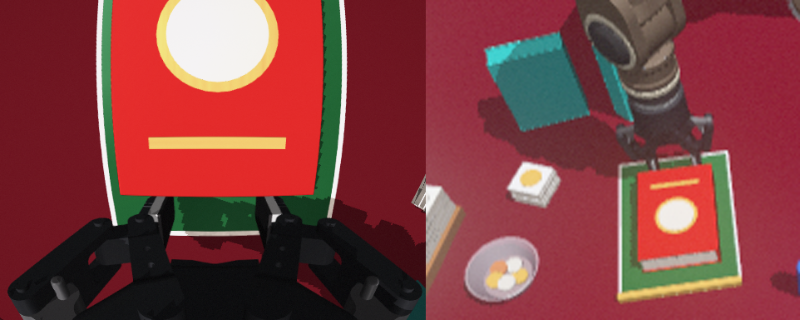

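Fingers are right behind the album. Pushing slowly.

```bash
python3 -m handwheel '[3,0,0,0, 3,0,0,0, 4,0,0,0, 4,0,0,0, 4,0,0,0, 4,0,0,0, 3,0,0,0, 2,0,0,0, 0,0,0,0]'
python3 - <<'E'
from h import *
import cv2
b=cv2.resize(arm.capture("scene")[165:265,140:230,::-1],None,fx=6,fy=6,interpolation=cv2.INTER_CUBIC)
cv2.imwrite("pics/s7.png",b)
print(topad(arm.get_obs()["position"][:2][None]))
E
```

```text
clock: 6.38
position: [0.4805, -0.2138, 0.0143]
tcp_rot: [-180.0, -0.0, 15.9]
contact_force: [0.2, 0.2, 0.3]
gripper_width: 0.051
[[-71.30388349   3.93231867]]
```

View pics/s7.png

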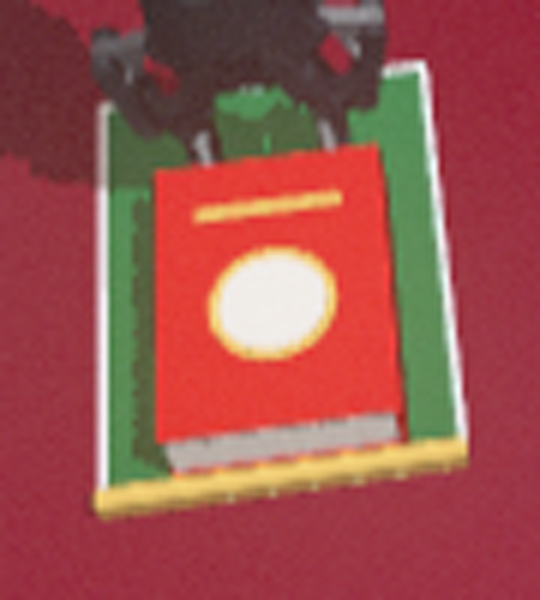

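A few mm remain to the rail, so I go on in small steps, watching the force.

```bash
python3 -m handwheel '[2,0,0,0, 2,0,0,0, 1,0,0,0, 0,0,0,0]' | tr '\n' ' '; echo
python3 -m handwheel '[1,0,0,0, 1,0,0,0, 0,0,0,0]'| tr '\n' ' '; echo
python3 - <<'E'
from h import *
import cv2
b=cv2.resize(arm.capture("scene")[165:265,140:230,::-1],None,fx=6,fy=6,interpolation=cv2.INTER_CUBIC)
cv2.imwrite("pics/s8.png",b)
print(topad(arm.get_obs()["position"][:2][None]))
E
```

```text
clock: 6.77 position: [0.4847, -0.2126, 0.0143] tcp_rot: [-180.0, -0.0, 15.9] contact_force: [-0.3, -0.8, 0.6] gripper_width: 0.0511 
clock: 7.02 position: [0.4861, -0.2123, 0.0143] tcp_rot: [180.0, 0.1, 15.9] contact_force: [-3.9, -1.3, 1.8] gripper_width: 0.0515 
[[-65.34244038   3.89184637]]
```

View pics/s8.png

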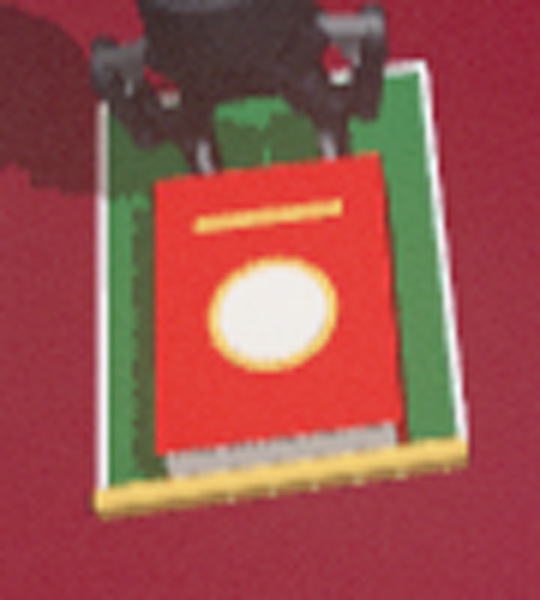

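```bash
python3 -m handwheel '[1,0,0,0, 1,0,0,0, 0,0,0,0]'| tr '\n' ' '; echo
python3 -m handwheel '[1,0,0,0, 0,0,0,0]'| tr '\n' ' '; echo
python3 - <<'E'
from h import *
print(topad(arm.get_obs()["position"][:2][None]))
E
```

```text
clock: 7.32 position: [0.4861, -0.2122, 0.0142] tcp_rot: [180.0, 0.3, 15.9] contact_force: [-10.8, -3.8, 7.8] gripper_width: 0.051 
clock: 7.48 position: [0.4861, -0.2122, 0.0142] tcp_rot: [180.0, 0.4, 15.9] contact_force: [-15.0, -4.3, 10.2] gripper_width: 0.0513 
[[-65.3165388    3.93777673]]
```

The album is hard against the rail: 15 N and no more movement. I'll back straight off, rise and check.

```bash
python3 -m handwheel '[-1,0,0,0, -1,0,0,0, -1,0,0,0, -2,0,0,0, -4,0,0,0, -8,0,0,0, -10,0,0,0, 0,0,0,0]'| tr '\n' ' '; echo
python3 -m handwheel '[0,0,-20,0, 0,0,-35,0, 0,0,-40,0, 0,0,-40,0, 0,0,-40,0, 0,0,-25,0, -10,15,0,0, -25,32,0,0, -25,32,0,0, -25,32,0,0]'| tr '\n' ' '; echo
python3 -m handwheel '[-25,32,0,0, -25,32,0,0, -10,15,0,0, 0,0,0,0]'| tr '\n' ' '
python3 - <<'E'
from h import *
import cv2
t=arm.capture("top")[:,:,::-1]
cv2.imwrite("pics/t9.png",cv2.resize(t[150:250,270:365],None,fx=6,fy=6,interpolation=cv2.INTER_CUBIC))
cv2.imwrite("pics/tf9.png",cv2.resize(t,(768,576)))
s=arm.capture("scene")[:,:,::-1]
cv2.imwrite("pics/s9.png",cv2.resize(s[165:265,140:230],None,fx=6,fy=6,interpolation=cv2.INTER_CUBIC))
cv2.imwrite("pics/sf9.png",cv2.resize(s,(768,576)))
E
```

```text
clock: 8.15 position: [0.4614, -0.2188, 0.0141] tcp_rot: [-180.0, 0.1, 15.9] contact_force: [-0.7, -0.1, 0.1] gripper_width: 0.0512 
clock: 8.98 position: [0.4115, -0.3499, 0.2149] tcp_rot: [179.9, -0.1, 16.0] contact_force: [-0.2, 0.4, -0.4] gripper_width: 0.051 
clock: 9.32 position: [0.3742, -0.4447, 0.2136] tcp_rot: [180.0, 0.0, 15.6] contact_force: [0.1, 1.0, -0.3] gripper_width: 0.0513
```

View pics/t9.png

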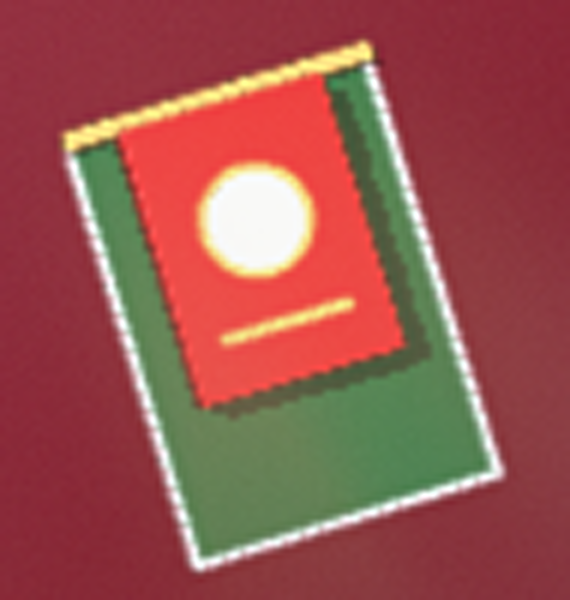

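View pics/s9.png

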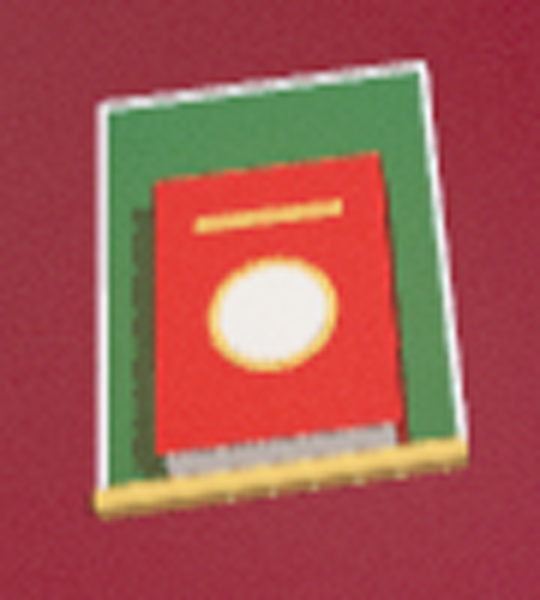

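View pics/sf9.png

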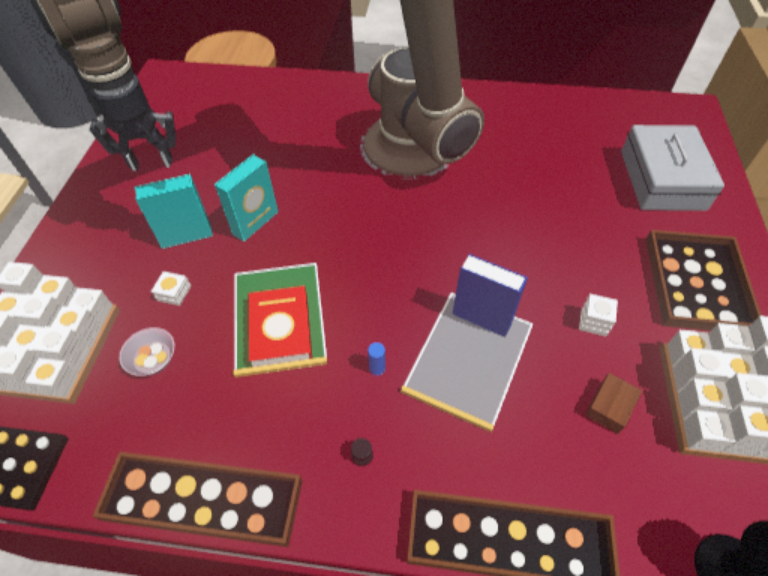

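Run:
```python
from h import *
np.set_printoptions(precision=1,suppress=True)
a=topad(crop("top",[(120,135),(324,73),(407,344),(203,408)],.036,6,270,150));print(a,a.mean(0))
a=topad(crop("scene",[(156,182),(378,153),(400,423),(157,453)],.036,6,140,165));print(a,a.mean(0))
```

```text
[[ 93.   57.1]
 [ 93.4 -53.8]
 [-53.5 -52.7]
 [-54.5  57.7]] [19.6  2.1]
[[-53.5 -50.6]
 [-53.6  57.2]
 [ 97.4  56.6]
 [ 95.4 -51.6]] [21.4  2.9]
```

```bash
python3 -c "
from cell import arm
print(arm.job_done(), arm.get_obs()['clock'])"
```

```text
the job is handed in; nothing more can be done
the job is handed in; nothing more can be done
```

The red album now lies flat on the green pad with the medallion up and its top edge against the brass rail. I handed the job in at about 9.5 s on the robot's clock.

- **How it was done:** I tipped it with both half-open fingers high on the cover, and it fell where it stood. I then lowered the fingers behind its underside and slid it about 33 mm along the felt. At the rail the push rose to about 15 N sideways, plus about 10 N upward on the tool, with no further movement. I then backed straight off and moved the arm clear.
- **Rail contact:** both cameras put the album's centre at about 20–21 mm on the pad's x; a snug fit would be 20 mm. The top edge came out at 93 mm from the top camera and 95–97 mm from the scene camera, against 95 mm for the rail. That is close to the calibration accuracy of about 2 mm, so I relied on the push having stopped dead.
- **Straightness and side lines:** its edges came out within about 1° of the pad's axis. It lies 2–3 mm off the pad's middle, well inside the white lines.
- **Other goods:** in the last full scene picture the blue album is still standing, and the turquoise albums and other goods look unmoved; I checked these by eye only.

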